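# Hold a circuit card ready over the tester's socket

### The arm

A 7-joint arm with a two-finger parallel gripper is mounted at the origin on the work surface. World frame = base frame: x ahead of the robot, y to its left, z up, the work surface at z = 0. Lengths are in m, angles in rad, forces in N, time in s.
With the tool pointing down it reaches from about 0.425 to 0.925 m from the base axis. Payload 6.8 kg.
Tool frame: the origin (TCP) lies midway between the tips of the shut fingers; the grasp point (between the pads) lies 19 mm behind it; z points along the fingers, y is the line along which they close (so a half turn about z gives the same grasp; the last joint's range is limited). The gripper opens to 85 mm and grips with 20 to 120 N. Pads are 22 mm wide; open, the fingers measure 114 mm over their backs; the gripper's body (76 mm by 85 mm) begins 54 mm behind the grasp point. The pads swing forward as they close: fully open they stand 13 mm farther back than shut.
Start: joints at [-1.398, 0.477, 0.022, 1.555, -0.011, 1.109, -0.083], TCP at [0.187, 0.649, 0.231] pointing down, gripper open.
Joint ranges: [-2.96, 2.96], [-0.34, 2.1], [-1.41, 1.46], [0.24, 2.44], [-1.37, 4.51], [0.17, 1.92], [-2.96, 2.96]. Speed limits (rad/s): [2.39, 2.39, 3.14, 3.14, 3.14, 3.14, 3.14].

### API

Orientations are given as a rotation vector (axis times angle).
In Python, from station import telemetry, eyes, ticket gives the robot as it stands.
- The arm moves only by the tool play_rows, never from a script. Its argument "commands" is one flat list of numbers, 6 for each row, row after row: the shift along the tool's x, y, z in units of 40 mm (1.0 is 40 mm), then the turn, a rotation vector about the tool's x, y, z in units of 6 degrees (1.0 is 6 degrees). In form: [dx, dy, dz, ax, ay, az, dx, dy, dz, ax, ay, az, ...]. A call has 1 to 12 rows; each row is the pose to reach, as a shift and turn from the pose commanded when the call began, along the tool's axes at that moment; what a row does not reach only later rows make up. A row lasts 1/10 s, in which the tool goes at most 50 mm and 8.59 degrees, less where a joint would pass 70% of its speed; a pose out of reach is approached as far as the arm can. A call with a gripper value outside its range is refused whole. "grip" is the opening, from -1 (shut) to 1 (fully open), set as the call begins (left out, the last holds). The fingers move at their own pace and stop on an object; "squeeze" is the grip in N (left out, the last holds). Time passes only in rows, so rows that repeat a pose let the fingers close. It gives the time, the measured TCP pose, the force, the opening and the grip force at its end, in the units of the state.
- telemetry.get_state(): the state, without advancing time (a new reading comes with each control period).
- eyes.snapshot(name): name is "side" or "top" or "wrist"; returns a dict with "img" (384x512x3 uint8, red, green, blue), "z_map" (384x512 float32, m along the optical axis (not along the pixel's ray), 0 where there is no reading), "intrinsics" (3x3 intrinsics, pixels), "k1" (the pictures are not rectified: a ray, as slopes to the right and down, at radius r is drawn at 1 + k1 r^2 times it, then the intrinsics apply), "rvec" (rotation vector, rad) and "tvec" (3), from world to camera coordinates, as OpenCV has them; the wrist camera has in their place "tool_from_camera" (4x4, takes a point from camera to tool coordinates, whose origin is the TCP and whose axes are the flange's). Camera axes: x right, y down, z forward; pixel columns grow to the right and rows downward; lengths in m; the calibration is good to about 2 mm. A picture is of the moment at which its call begins: read the wrist's pose just before it.
- ticket.hand_in(): hands the job in; it is judged then, once.
The state is a dict: "time_s": time; "joint_positions": joint angles; "qd": joint speeds; "tau": joint torques, N m; "position": TCP position; "ee_rot": TCP orientation; "force": force on the tool from outside, world axes, zero at the start; "moment": the same for the moment, N m; "grip_width": finger opening in m; "grip_force": force on a finger pad.
Only numpy, scipy, OpenCV 4.12 (cv2) and the standard library are available. Lean on these libraries where they do the work, as an engineer would, in place of code of your own. Each camera call takes 0.05 s, during which the arm holds its last target. There are 200 camera calls.

### The job

Slide the green circuit card straight up out of the slotted rack by its top edge and carry it over the top of the parts organiser, bumping nothing and leaving the other cards and everything else in place. Stop with it upright and lined up (either face forward) over the long white socket of the grey card tester, its gold lower edge about one centimetre above the socket's mouth and not touching, so I can check the contacts. Finish still holding it there, steady in the gripper: do not insert it, put it down or let go.

Things in the scene. Friction and masses are not known exactly. Their poses are not given: they have to be found in the camera images.
- green_card: The one to move: green circuit card standing upright in one of the rack's three slots (which one varies): board 4 mm thick (its x), 110 mm long (y), 78 mm tall, topped by a grip bar of the same colour 10 mm thick (x), 90 mm long (y), 20 mm tall: 92 mm tall in all. Front and back alike, 80 to 170 g. Origin: middle of its lower (gold contact) edge; z up.
- green_card_grip (a point): middle of the green card's grip bar, 82 mm above the card's lower edge and 10 mm below its top; axes as the card's. The bar is free on both faces, with at least 38 mm to the next card's bar.
- blue_card: blue card, same shape as the green one; stays in the rack. Origin: middle of its lower edge.
- red_card: red card, same shape as the green one; stays in the rack. Origin: middle of its lower edge.
- rack: fixed black and grey card rack, 158 (x) by 127 (y) by 66 mm tall, left or right of the organiser. Three slots 48 mm apart along its x, 6.5 mm wide; cards stand along its y on its floor, 6 mm above the bench, their ends in upright grooves 60 mm tall, 12 mm deep (open between the ends). Grip bars are 78 to 98 mm above the bench. Origin: centre of its underside.
- tester: fixed grey card tester, 190 (x) by 200 mm (y), case 45 mm tall, on the other side of the organiser from the rack; a white socket block 36 by 148 mm stands on it, top 70 mm above the bench, its long dark mouth along the tester's y. Display, lamps and knobs rise under 10 mm. Origin: centre of its underside.
- tester_mouth (a point): centre of the socket's mouth, level with the socket block's top, 70 mm above the bench. The mouth is 12 mm wide (x) and 124 mm long (y), 25 mm deep; axes as the tester's.
- organiser: fixed parts organiser between rack and tester: grey drawer block with three red open bins on top, 280 mm long (x), 90 mm wide (y), top of the bins 130 mm above the bench. Origin: centre of its underside.
- multimeter: orange and black multimeter lying on the bench near the far edge, 76 by 150 by 42 mm; bystander. Origin: centre of its underside.
- solder_spool: steel-coloured solder spool standing flat, diameter 60 mm, 42 mm tall; bystander. Origin: centre of its underside.
- flux_bottle: white bottle with red cap, diameter 44 mm, 95 mm tall; bystander. Origin: centre of its underside.
Things that resemble listed ones, but are neither listed nor needed, are in the scene too. There is more than one size of the green_card; the one meant has the size given above. Of the things that look like the blue_card, the smaller one is meant.

How it is judged:
On the way:
1. the green card is lifted clear out of the rack, its lower edge above the rack's top (z of green_card in the frame of rack above 0.07 m and contact force between the fingers and green_card above 1 N), for 0.1 s.
At the end, for the whole second after the job is handed in: Green card held by the fingers only, still, its lower edge 3-20 mm above the socket's mouth, within 4 mm across and 7 mm along it, within 0.10 rad of its direction and of upright; blue and red cards down in the rack (20 mm), bench things within 40 mm of their places (contact force between the fingers and green_card above 1 N and contact force between green_card and tester below 0.1 N and contact force between green_card and organiser below 0.1 N and contact force between green_card and rack below 0.1 N and x of green_card in the frame of tester_mouth between -0.004 and 0.004 m and y of green_card in the frame of tester_mouth between -0.007 and 0.007 m and z of green_card in the frame of tester_mouth between 0.003 and 0.02 m and angle between the x axis of green_card and the x axis of tester_mouth, either way round below 0.1 rad and angle between green_card's own z axis and vertical below 0.1 rad and linear speed of green_card below 0.02 m/s and angular speed of green_card below 0.15 rad/s and z of each of blue_card, red_card in the frame of rack below 0.015 m and distance of each of blue_card, red_card from where it was at the start of the episode below 0.02 m and distance of each of multimeter, solder_spool, flux_bottle from where it was at the start of the episode below 0.04 m); the arm keeps its last pose, push and grip.
It fails at once if the blue or red card is moved more than 20 mm (distance of any of blue_card, red_card from where it was at the start of the episode above 0.02 m).
It fails at once if a thing lying on the bench is moved more than 40 mm (distance of any of multimeter, solder_spool, flux_bottle from where it was at the start of the episode above 0.04 m).
It fails at once if the green card bumps the organiser or the tester (more than 1.5 N) (contact force between green_card and organiser above 1.5 N or contact force between green_card and tester above 1.5 N).
It fails at once if the green card bumps another card or a bench thing (more than 1.5 N) (contact force between green_card and multimeter above 1.5 N or contact force between green_card and solder_spool above 1.5 N or contact force between green_card and flux_bottle above 1.5 N or contact force between green_card and blue_card above 1.5 N or contact force between green_card and red_card above 1.5 N).
It fails at once if the green card is taken across the organiser's line with its lower edge below the organiser's top (y of green_card in the frame of organiser between -0.045 and 0.045 m and height (world z) of green_card below 0.128 m).
It also fails if it takes over 45 s, if anything falls off the work surface, if the arm or the gripper's body presses on something with over 40 N, if the wrist force passes 120 N, or if a joint passes its speed limit or range.

## Working session

There is one attempt and no reset: what is moved stays moved. The work goes in short steps, Python scripts to look and compute and a tool call to move; the robot and the scene stay as the last step left them, time stands still between calls to the robot, and variables do not carry over. Pictures are saved under pics/ and viewed, at most 10 in all, crops included, and the job is handed in when it is done.

Besides the shell and the picture viewer there is one more tool, called after "Emit:" by a JSON object that holds its "method" and its "body", one argument or row to a line. play_rows: Moves the arm, as the interface text tells. Its arguments: {"type":"object","properties":{"commands":{"type":"array"},"grip":{"type":"number"},"squeeze":{"type":"number"}},"required":["commands"]}

```bash
mkdir -p pics
cat > h.py <<'E'
import numpy as np, cv2
from scipy.spatial.transform import Rotation as R
from station import telemetry, eyes, ticket
def snap(n):
    st=telemetry.get_state(); s=eyes.snapshot(n)
    if n=="wrist":
        T=np.eye(4); T[:3,:3]=R.from_rotvec(st["ee_rot"]).as_matrix(); T[:3,3]=st["position"]
        M=T@np.array(s["tool_from_camera"])
    else:
        W=np.eye(4); W[:3,:3]=R.from_rotvec(np.ravel(s["rvec"])).as_matrix(); W[:3,3]=np.ravel(s["tvec"]); M=np.linalg.inv(W)
    s["M"]=M; return s
def cloud(s):
    K=np.array(s["intrinsics"]); k=s["k1"]; h,w=s["z_map"].shape
    u,v=np.meshgrid(np.arange(w),np.arange(h))
    dx=(u-K[0,2])/K[0,0]; dy=(v-K[1,2])/K[1,1]
    x,y=dx.copy(),dy.copy()
    for _ in range(15):
        f=1+k*(x*x+y*y); x,y=dx/f,dy/f
    z=s["z_map"]; P=np.stack([x*z,y*z,z],-1)@s["M"][:3,:3].T+s["M"][:3,3]
    P[z==0]=np.nan; return P
def save(s,f): cv2.imwrite("pics/"+f,cv2.cvtColor(s["img"],cv2.COLOR_RGB2BGR))
E
python3 - <<'E'
from h import *
a,b=snap("side"),snap("top")
np.savez("a.npz",top=cloud(b),ti=b["img"],side=cloud(a),si=a["img"])
save(a,"side.png");save(b,"top.png")
st=telemetry.get_state(); print(st["position"],st["ee_rot"],st["grip_width"],b["M"].round(3),b["intrinsics"],b["k1"],a["M"].round(3))
E
```

```text
[0.18692751 0.64806019 0.23043649] [-4.39580928e-01 -3.11057209e+00  2.54497389e-03] 0.08593411279643533 [[ 0.005 -0.977  0.212  0.297]
 [-1.    -0.004  0.008  0.074]
 [-0.007 -0.212 -0.977  1.228]
 [ 0.     0.     0.     1.   ]] [[394.62766831   0.         259.59458776]
 [  0.         394.62766831 195.51727974]
 [  0.           0.           1.        ]] -0.13859648353678505 [[-0.994 -0.063  0.092  0.442]
 [-0.111  0.497 -0.861  0.929]
 [ 0.008 -0.866 -0.501  0.594]
 [ 0.     0.     0.     1.   ]]
```

View pics/side.png

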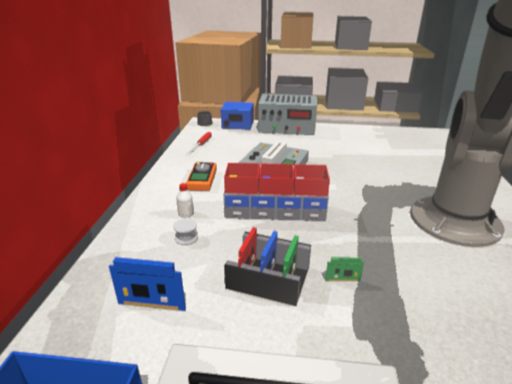

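View pics/top.png

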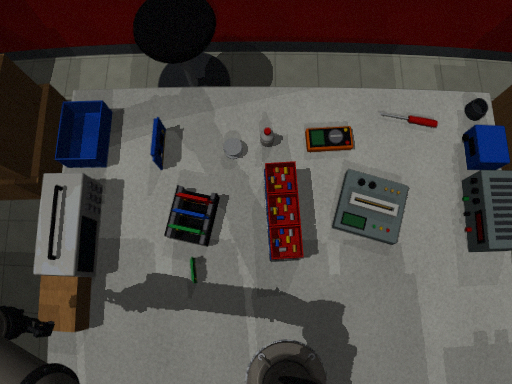

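Candidates for the green card: the bar in the rack at top pixel (187,230), and a small free-standing green card at (193,270). The description says it stands in the rack, so I take the first. The tester socket is at (374,204), the organiser at (284,212) and the rack at (191,215).

Run:
```python
from h import *
d=np.load("a.npz")
for n,im,P in(("top",d["ti"],d["top"]),("side",d["si"],d["side"])):
    I=im.astype(int); r,g,b=I[...,0],I[...,1],I[...,2]
    m={"green":(g>r*1.5)&(g>b*1.5)&(g>50),"red":(r>2*g)&(r>2*b)&(r>60),"blue":(b>1.6*r)&(b>1.3*g)&(b>60)}
    for c,mm in m.items():
        mm=mm&(P[...,2]>.07)&(P[...,2]<.12)&(P[...,1]>.1)&(P[...,1]<.4)&(P[...,0]<.6)
        nl,l,s,_=cv2.connectedComponentsWithStats(mm.astype(np.uint8))
        for i in range(1,nl):
            if s[i,4]>20:
                q=P[l==i]; c0,sz,a=cv2.minAreaRect((q[:,:2]*1000).astype(np.float32)); print(n,c,s[i],np.median(q,0).round(3),np.round(c0),np.round(sz),round(a,1),q[:,2].max().round(3))
P=d["top"];
def rect(m,n):
    q=P[m]; c0,sz,a=cv2.minAreaRect((q[:,:2]*1000).astype(np.float32)); print(n,len(q),np.round(c0,1),np.round(sz,1),round(a,1),np.median(q[:,2]).round(4))
v,u=np.mgrid[:384,:512]; t=(u>325)&(u<415)&(v>165)&(v<250); z=P[...,2]
rect(t&(z>.062)&(z<.08),"socket"); rect(t&(z>.035)&(z<.062),"tester")
o=(u>255)&(u<310)&(v>155)&(v<270); rect(o&(z>.1),"org")
rect((u>160)&(u<225)&(v>175)&(v<250)&(z>.055)&(z<.072),"rack")
```

```text
top green [168 224  32  10 107] [0.445 0.301 0.098] [446. 305.] [96. 10.] 78.0 0.102
top red [176 192  31   9 100] [0.54  0.283 0.097] [540. 286.] [96. 10.] 78.2 0.104
top blue [172 208  33   9 109] [0.492 0.292 0.098] [493. 296.] [102.  11.] 77.7 0.104
side green [283 236  15  39 218] [0.447 0.319 0.099] [446. 305.] [96. 10.] 78.1 0.102
side red [239 228  18  37 258] [0.539 0.291 0.094] [539. 281.] [105.  10.] 78.0 0.102
side blue [260 231  17  39 253] [0.493 0.303 0.097] [493. 294.] [96. 10.] 77.9 0.102
socket 473 [ 525.  -262.6] [151.6  38.3] 73.6 0.0687
tester 3331 [ 525.2 -262. ] [201.5 192.7] 74.4 0.0443
org 876 [498.1  14.9] [277.1  88.4] 4.0 0.1248
rack 645 [491.8 290.2] [127.7 159.5] 77.9 0.0654
```

```bash
cat >> h.py <<'E'
def go(x,y,z,yaw):  # yaw deg = direction of tool y
    st=telemetry.get_state(); R0=R.from_rotvec(st["ee_rot"]); a=np.radians(yaw)
    ty=np.array([np.cos(a),np.sin(a),0]); tz=np.array([0,0,-1.]); T=R.from_matrix(np.stack([np.cross(ty,tz),ty,tz],1))
    print("shift",(R0.inv().apply(np.array([x,y,z])-st["position"])/.04).round(3),"turn",(np.degrees((R0.inv()*T).as_rotvec())/6).round(3),"at",st["position"].round(4),"t",st["time_s"],"w",st["grip_width"])
E
python3 - <<'E'
from h import *
P=np.load("a.npz")["top"]
m=(P[...,1]>.2)&(P[...,1]<.75)&(P[...,0]>.0)&(P[...,0]<.7)
print(np.nanmax(np.where(m&(P[...,1]<.57),P[...,2],0)), np.nanmax(P[170:290,40:105,2]))
go(.446,.305,.24,-12); print(telemetry.get_state()["joint_positions"])
E
```

```text
0.7460485100162868 0.1912112324925248
shift [-8.6   -6.446 -0.228] turn [-1.2000e-02  1.2000e-02  1.4319e+01] at [0.1869 0.6481 0.2304] t 0.1 w 0.08593411279643533
[-1.39808917  0.47771889  0.02234133  1.55631812 -0.01150215  1.10930791
 -0.08309088]
```

Emit:
{"method": "play_rows", "body": {
  "commands": [0,0,-1,0,0,0,-0.4,-0.3,-1.4,0,0,0.7,-1.2,-0.9,-1.4,0,0,2,-2,-1.5,-1.4,0,0,3.3,-2.8,-2.1,-1.4,0,0,4.6,-3.6,-2.7,-1.4,0,0,5.9,-4.4,-3.3,-1.4,0,0,7.2,-5.2,-3.9,-1.4,0,0,8.5,-6,-4.5,-1.4,0,0,9.8,-6.8,-5.1,-1.4,0,0,11.1,-7.6,-5.7,-1.4,0,0,12.5,-8.1,-6.1,-1.4,0,0,13.6],
  "grip": -0.29
}}

```text
time_s: 1.3
position: [0.4324, 0.3211, 0.2872]
ee_rot: [2.374, 2.056, -0.001]
force: [0.9, -0.1, -0.6]
grip_width: 0.0304
grip_force: 0.0
```

Run:
```python
from h import *
go(.446,.305,.21,-12)
s=snap("wrist"); save(s,"w1.png"); P=cloud(s); print(s["M"].round(3))
```

```text
shift [-0.349  0.393  1.931] turn [0.004 0.007 0.632] at [0.4324 0.3211 0.2872] t 1.3 w 0.0303741751644951
[[ 0.99  -0.136 -0.044  0.444]
 [-0.143 -0.939 -0.312  0.4  ]
 [ 0.001  0.315 -0.949  0.43 ]
 [ 0.     0.     0.     1.   ]]
```

Emit:
{"method": "play_rows", "body": {
  "commands": [-0.1,0.1,0.5,0,0,0.3,-0.25,0.3,1,0,0,0.6,-0.35,0.4,1.5,0,0,0.63,-0.35,0.4,1.93,0,0,0.63,-0.35,0.4,1.93,0,0,0.63]
}}

```text
time_s: 1.85
position: [0.4431, 0.3073, 0.2077]
ee_rot: [2.432, 1.989, -0.008]
force: [-0.5, -0.5, 0.0]
grip_width: 0.0306
grip_force: 0.0
```

Run:
```python
from h import *
s=snap("wrist"); save(s,"w2.png"); P=cloud(s)
I=s["img"].astype(int); r,g,b=I[...,0],I[...,1],I[...,2]
for c,mm in {"green":(g>r*1.5)&(g>b*1.5)&(g>50),"blue":(b>1.6*r)&(b>1.3*g)&(b>60)}.items():
    mm=mm&(P[...,2]>.094)&(P[...,2]<.104)
    nl,l,st,_=cv2.connectedComponentsWithStats(mm.astype(np.uint8))
    for i in range(1,nl):
        if st[i,4]>80:
            q=P[l==i]; c0,sz,a=cv2.minAreaRect((q[:,:2]*1000).astype(np.float32)); print(c,st[i],np.round(c0,1),np.round(sz,1),round(a,2),np.median(q[:,2]).round(4))
go(.446,.305,.071,-12)
```

```text
green [ 252  140   13   97 1065] [446.5 297.6] [89.7 10. ] 78.14 0.0981
blue [500   3  12  11  89] [652.9 401.1] [4.9 7.7] 88.77 0.0989
blue [ 303  142   19   96 1140] [493.3 287.1] [89.2 10.4] 78.3 0.0981
shift [-0.054  0.072  3.453] turn [-0.015  0.023  0.093] at [0.4439 0.3079 0.2091] t 1.9 w 0.030128605824051507
```

View pics/w2.png

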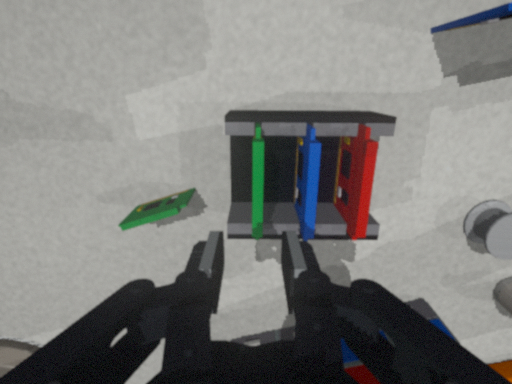

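The picture shows the green bar in the rack at (258,185), 90 x 10 mm with its top at 0.098, which matches the description. The small decoy is at (160,208), and the fingers straddle the bar's line. The choice is confirmed, so I descend.

Run:
```python
from h import *
go(.4465,.2985,.070,-11.8)
```

```text
shift [-0.21   0.117  3.479] turn [-0.015  0.023  0.06 ] at [0.4439 0.3079 0.2091] t 1.9 w 0.030128605824051507
```

Emit:
{"method": "play_rows", "body": {
  "commands": [-0.1,0.05,0.4,0,0,0,-0.16,0.08,0.9,0,0,0,-0.16,0.08,1.4,0,0,0,-0.16,0.08,1.8,0,0,0,-0.16,0.08,2,0,0,0,-0.16,0.08,2,0,0,0,-0.16,0.08,2,0,0,0]
}}

```text
time_s: 2.6
position: [0.4471, 0.302, 0.131]
ee_rot: [-2.432, -1.989, -0.002]
force: [0.3, 0.1, -0.2]
grip_width: 0.0303
grip_force: 0.0
```

Run:
```python
from h import *
go(.4465,.2985,.070,-11.8)
s=snap("wrist"); save(s,"w3.png")
```

```text
shift [-8.900e-02  1.000e-03  1.526e+00] turn [ 0.007 -0.011  0.057] at [0.4471 0.302  0.131 ] t 2.6 w 0.03031801211767171
```

View pics/w3.png

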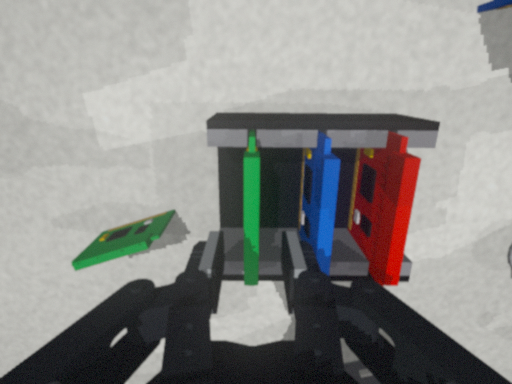

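The bar at (251,215) is centred between the fingers (col 215 and 290), and the blue bar is clear of the right finger. I continue down and grip.

Emit:
{"method": "play_rows", "body": {
  "commands": [-0.05,0,0.4,0,0,0,-0.09,0,0.8,0,0,0,-0.09,0,1.2,0,0,0,-0.09,0,1.45,0,0,0.05,-0.09,0,1.52,0,0,0.05,-0.09,0,1.52,0,0,0.05,-0.09,0,1.52,0,0,0.05]
}}

```text
time_s: 3.35
position: [0.4464, 0.2983, 0.07]
ee_rot: [-2.437, -1.982, -0.002]
force: [0.1, -0.7, -0.2]
grip_width: 0.0301
grip_force: 0.0
```

Emit:
{"method": "play_rows", "body": {
  "commands": [0,0,0,0,0,0,0,0,0,0,0,0,0,0,0,0,0,0,0,0,0,0,0,0,0,0,0,0,0,0,0,0,0,0,0,0],
  "grip": -1,
  "squeeze": 60
}}

```text
time_s: 3.95
position: [0.4463, 0.2983, 0.0701]
ee_rot: [-2.437, -1.982, -0.002]
force: [-0.9, -0.2, 6.0]
grip_width: 0.0094
grip_force: 59.5
```

Emit:
{"method": "play_rows", "body": {
  "commands": [0,0,-0.1,0,0,0,0,0,-0.3,0,0,0,0,0,-0.6,0,0,0,0,0,-1,0,0,0,0,0,-1.4,0,0,0,0,0,-1.9,0,0,0,0,0,-2.5,0,0,0,0,0,-3.1,0,0,0,0,0,-3.7,0,0,0,0,0,-4.2,0,0,0,0,0,-4.4,0,0,0,0,0,-4.4,0,0,0]
}}

```text
time_s: 5.15
position: [0.4464, 0.2982, 0.2467]
ee_rot: [-2.437, -1.982, -0.004]
force: [0.2, -1.0, -1.2]
grip_width: 0.0089
grip_force: 58.5
```

Run:
```python
from h import *
go(.525,-.2626,.25,-16)
a=snap("side");save(a,"s2.png"); P=cloud(a)
I=a["img"].astype(int); r,g,b=I[...,0],I[...,1],I[...,2]
m=(g>r*1.5)&(g>b*1.5)&(g>50)&(P[...,2]>.12); q=P[m]; print(len(q),q.min(0).round(3),q.max(0).round(3))
```

```text
shift [-13.324   4.785  -0.108] turn [ 0.012 -0.023  0.705] at [0.4464 0.2982 0.2467] t 5.15 w 0.008935518542916382
312 [0.436 0.258 0.187] [0.488 0.354 0.36 ]
```

View pics/s2.png

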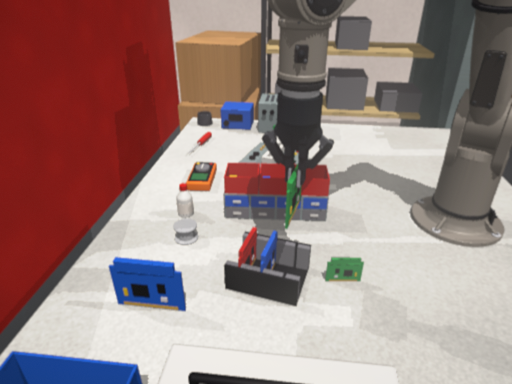

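Card held upright at (292,195), lower edge about 0.185; the red and blue cards remain in the rack. I carry it across.

Emit:
{"method": "play_rows", "body": {
  "commands": [-0.15,0.05,-0.1,0,0,0,-0.5,0.18,-0.3,0,0,0,-1,0.36,-0.3,0,0,0,-1.6,0.57,-0.3,0,0,0,-2.3,0.83,-0.3,0,0,0,-3,1.08,-0.3,0,0,0.1,-3.8,1.36,-0.3,0,0,0.2,-4.5,1.62,-0.3,0,0,0.3,-5.2,1.87,-0.3,0,0,0.4,-5.8,2.08,-0.3,0,0,0.5,-6.2,2.23,-0.3,0,0,0.6,-6.2,2.23,-0.3,0,0,0.7]
}}

```text
time_s: 6.4
position: [0.4825, 0.0336, 0.2574]
ee_rot: [2.514, 1.884, -0.001]
force: [-0.6, 0.3, -1.1]
grip_width: 0.0089
grip_force: 58.5
```

Run:
```python
from h import *
go(.525,-.2626,.25,-16)
s=snap("wrist");save(s,"w4.png"); P=cloud(s); z=P[...,2]
m=(z>.064)&(z<.076)&(P[...,1]<-.15)&(s["img"].min(-1)>120); nl,l,st,_=cv2.connectedComponentsWithStats(m.astype(np.uint8))
for i in range(1,nl):
    if st[i,4]>100:
        q=P[l==i]; c0,sz,a=cv2.minAreaRect((q[:,:2]*1000).astype(np.float32)); print(st[i],np.round(c0,1),np.round(sz,1),round(a,2),np.median(q[:,2]).round(4))
```

```text
shift [-6.81   3.098  0.189] turn [ 0.     0.005 -0.049] at [0.4825 0.0336 0.2574] t 6.4 w 0.008889393588753895
```

View pics/w4.png

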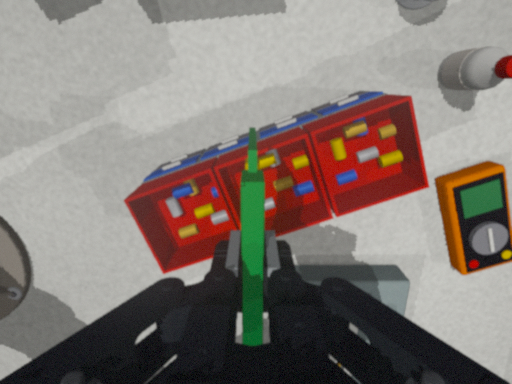

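The organiser bins (280,175) are below the card; the gripper hides the tester. I carry on, keeping the height, and measure there.

Emit:
{"method": "play_rows", "body": {
  "commands": [-0.2,0.1,0,0,0,0,-0.6,0.27,0,0,0,0,-1.2,0.55,0,0,0,0,-1.9,0.86,0,0,0,0,-2.7,1.23,0,0,0,0,-3.5,1.6,0,0,0,0,-4.3,1.96,0,0,0,0,-5.1,2.32,0,0,0,0,-5.8,2.64,0,0,0,0,-6.4,2.92,0,0,0,0,-6.75,3.08,0,0,0,0,-6.8,3.1,0,0,0,0]
}}

```text
time_s: 7.65
position: [0.527, -0.2603, 0.2571]
ee_rot: [2.509, 1.889, -0.002]
force: [-0.8, 0.8, -1.4]
grip_width: 0.0091
grip_force: 58.5
```

Emit:
{"method": "play_rows", "body": {
  "commands": [0,0,0.1,0,0,0,0,0,0.4,0,0,0,0,0,0.8,0,0,0,0,0,1.2,0,0,0,0,0,1.5,0,0,0,0,0,1.5,0,0,0,0,0,1.5,0,0,0]
}}

```text
time_s: 8.35
position: [0.527, -0.2582, 0.1972]
ee_rot: [-2.508, -1.892, 0.0]
force: [0.3, 0.3, 0.4]
grip_width: 0.009
grip_force: 58.5
```

Run:
```python
from h import *
go(.525,-.2626,.15,-16)
for n in("wrist","top","side"):
    s=snap(n);save(s,"f_%s.png"%n); P=cloud(s); np.savez("f_%s.npz"%n,P=P,img=s["img"],M=s["M"],K=s["intrinsics"],k=s["k1"])
    I=s["img"].astype(int); r,g,b=I[...,0],I[...,1],I[...,2]; z=P[...,2]
    m=(g>r*1.5)&(g>b*1.5)&(g>40)&(abs(P[...,1]+.26)<.08)&(abs(P[...,0]-.525)<.05)&(z>.08)
    q=P[m]; 
    if len(q)>20: c0,sz,a=cv2.minAreaRect((q[:,:2]*1000).astype(np.float32)); print(n,"card",len(q),np.round(c0,1),np.round(sz,1),round(a,2),q[:,2].min(),q[:,2].max())
    m=(z>.064)&(z<.076)&(abs(P[...,1]+.26)<.1)&(abs(P[...,0]-.525)<.06)&(s["img"].min(-1)>90); q=P[m]
    if len(q)>20: c0,sz,a=cv2.minAreaRect((q[:,:2]*1000).astype(np.float32)); print(n,"sock",len(q),np.round(c0,1),np.round(sz,1),round(a,2),np.median(q[:,2]))
im=[cv2.imread("pics/f_%s.png"%n) for n in("wrist","top","side")]
cv2.imwrite("pics/f.png",np.vstack([np.hstack([cv2.resize(im[0],(400,300)),cv2.resize(im[1][150:270,310:470],(400,300))]),np.hstack([cv2.resize(im[2][90:210,200:360],(400,300)),np.zeros((300,400,3),np.uint8)])]))
```

```text
shift [-0.119 -0.018  1.179] turn [-0.004 -0.     0.011] at [ 0.527  -0.2582  0.1972] t 8.35 w 0.00896499433231714
wrist card 4065 [ 529.7 -250.9] [93.  10.9] 73.45 0.1415069915414463 0.2730886180372584
wrist sock 2828 [ 529.9 -253. ] [120.1  36.1] 74.02 0.07012271560079786
top card 123 [ 534.8 -232.6] [61.9 11.1] 74.65 0.13766695888503233 0.23552273798104206
top sock 231 [ 531.1 -237.9] [97.6 37.1] 71.99 0.06888433726006937
side card 118 [ 525.8 -254.7] [96.2  9.8] 72.05 0.14312488461002149 0.2301956768690201
side sock 239 [ 524.8 -265.9] [156.   38.4] 74.1 0.07248408392993644
```

View pics/f.png

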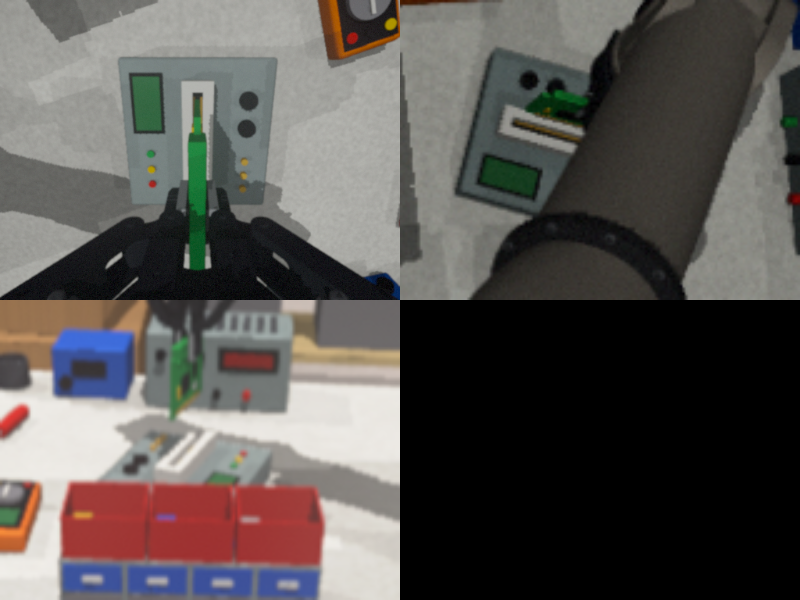

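The wrist view (top left) shows the card in line with the socket's mouth at about crop pixel (197,110). Next I measure both in card axes.

```bash
cat > fit.py <<'E'
from h import *
a=np.radians(74.0); e=np.array([np.cos(a),np.sin(a)]); n=np.array([e[1],-e[0]]); c=np.array([.525,-.2626])
def pr(q): d=(q[:,:2]-c)*1000; return d@n,d@e
def rep(t,q):
    x,y=pr(q); print(t,len(q),"n",np.percentile(x,[1,5,50,95,99]).round(1),"mid",((np.percentile(x,2)+np.percentile(x,98))/2).round(1),"e",np.percentile(y,[0.5,2,98,99.5]).round(1),"z",np.percentile(q[:,2],[1,50,99]).round(4))
def run(s,P,n):
    I=s.astype(int); r,g,b=I[...,0],I[...,1],I[...,2]; z=P[...,2]; tcp=telemetry.get_state()["position"]; zt=tcp[2]+.029
    near=(abs(P[...,1]+.26)<.1)&(abs(P[...,0]-.525)<.06)
    G=near&(g>r*1.4)&(g>b*1.4)&(z>.075)
    top=G&(abs(z-zt)<.006); rep(n+" bartop",P[top])
    rep(n+" board",P[G&(z<zt-.024)&(z>.08)])
    q=P[near&(abs(z-.07)<.005)&(I.min(-1)>90)]; rep(n+" sock",q)
    gd=P[near&(r>b*1.4)&(g>b*1.15)&(g<r)&(z>.075)]
    if len(gd)>4: rep(n+" gold",gd)
    # centre lines: lateral midpoint and slope along e
    for t,m in(("bar",P[top]),("sock",q)):
        x,y=pr(m); bins=np.arange(-80,81,10); X=[];Y=[]
        for k in bins:
            i=abs(y-k)<5
            if i.sum()>15: X.append((np.percentile(x[i],3)+np.percentile(x[i],97))/2);Y.append(k)
        print("  ",t,list(zip(Y,np.round(X,1))), "slope",np.polyfit(Y,X,1).round(4) if len(X)>1 else 0)
if __name__=="__main__":
    for nm in("wrist","side"):
        d=np.load("f_%s.npz"%nm); run(d["img"],d["P"],nm)
    d=np.load("a.npz"); P=d["top"];z=P[...,2];near=(abs(P[...,1]+.26)<.1)&(abs(P[...,0]-.525)<.06)
    rep("top0 sock",P[near&(abs(z-.07)<.005)])
    i=d["ti"][195:215,340:405]; mm=near&(z>.04)&(z<.075);
E
python3 fit.py
```

```text
wrist bartop 3633 n [-3.3 -2.8  1.4  5.8  6.1] mid 1.5 e [-32.8 -31.   48.6  49. ] z [0.223  0.2252 0.23  ]
wrist board 110 n [-0.3 -0.2  1.3  2.7  4.3] mid 1.8 e [42.8 45.7 59.1 59.1] z [0.1415 0.1786 0.2015]
wrist sock 2815 n [-15.7 -14.9   3.   19.   19.8] mid 2.1 e [-48.2 -44.4  70.   70.6] z [0.0679 0.0701 0.0717]
wrist gold 257 n [-55.4 -43.4  -2.1  39.3  50.4] mid -4.5 e [-5.9 -4.3 43.  58.9] z [0.1647 0.2759 0.2907]
   bar [(np.int64(-30), np.float64(1.4)), (np.int64(-20), np.float64(1.6)), (np.int64(-10), np.float64(1.6)), (np.int64(0), np.float64(1.6)), (np.int64(10), np.float64(1.6)), (np.int64(20), np.float64(1.6)), (np.int64(30), np.float64(1.6)), (np.int64(40), np.float64(1.4)), (np.int64(50), np.float64(1.4))] slope [-1.4000e-03  1.5475e+00]
   sock [(np.int64(-50), np.float64(1.9)), (np.int64(-40), np.float64(2.4)), (np.int64(-30), np.float64(2.2)), (np.int64(-20), np.float64(1.9)), (np.int64(-10), np.float64(1.9)), (np.int64(0), np.float64(1.9)), (np.int64(10), np.float64(2.3)), (np.int64(20), np.float64(2.2)), (np.int64(30), np.float64(1.8)), (np.int64(40), np.float64(1.8)), (np.int64(50), np.float64(2.2)), (np.int64(60), np.float64(2.2)), (np.int64(70), np.float64(2.2))] slope [4.0000e-04 2.0574e+00]
side bartop 25 n [-4.6 -4.5 -1.4  3.5  4.4] mid -0.2 e [11.6 12.3 50.8 51.2] z [0.2216 0.2278 0.2302]
side board 112 n [-2.3 -2.  -0.5  1.2  1.7] mid -0.3 e [-51.1 -48.4  60.4  61. ] z [0.1435 0.1792 0.2019]
side sock 221 n [-18.3 -17.6   1.5  18.   19.4] mid 0.6 e [-78.1 -74.7  71.3  73.7] z [0.0651 0.0725 0.0749]
side gold 34 n [-39.6 -38.5  -2.3  17.1  51.4] mid 5.3 e [-29.  -27.7  43.3  43.4] z [0.1381 0.1697 0.4864]
   bar [] slope 0
   sock [(np.int64(-70), np.float64(-0.0)), (np.int64(60), np.float64(-0.9)), (np.int64(70), np.float64(0.5))] slope [-0.0008 -0.1177]
top0 sock 433 n [-18.5 -17.4   0.6  16.8  18.2] mid -0.0 e [-74.9 -73.3  72.8  75. ] z [0.0652 0.0689 0.074 ]
```

Card is 7.3 mm too far along +tool x, 0.4 mm across; the lower edge is at 0.133.

Emit:
{"method": "play_rows", "body": {
  "commands": [-0.1,0.01,0,0,0,0,-0.18,0.01,0.1,0,0,0,-0.18,0.01,0.3,0,0,0,-0.18,0.01,0.55,0,0,0,-0.18,0.01,0.8,0,0,0,-0.18,0.01,0.95,0,0,0,-0.18,0.01,1,0,0,0,-0.18,0.01,1,0,0,0,-0.18,0.01,1,0,0,0]
}}

```text
time_s: 9.4
position: [0.5256, -0.2659, 0.1575]
ee_rot: [2.508, 1.891, 0.0]
force: [-0.5, -0.5, -0.5]
grip_width: 0.0087
grip_force: 58.5
```

Run:
```python
from fit import *
print(telemetry.get_state()["position"])
for nm in("wrist","side"):
    s=snap(nm); P=cloud(s); run(s["img"],P,nm); save(s,"g_%s.png"%nm)
    if nm=="wrist":
        I=s["img"].astype(int); zt=telemetry.get_state()["position"][2]+.029
        m=(I[...,1]>I[...,0]*1.4)&(I[...,1]>I[...,2]*1.4)&(abs(P[...,2]-zt)<.006); x,y=pr(P[m]); print("tilt",np.polyfit(y/1000,P[m][:,2],1),np.polyfit(x/1000,P[m][:,2],1))
```

```text
[ 0.52558752 -0.26588414  0.15752651]
wrist bartop 3653 n [-2.6 -2.1  2.1  6.5  6.9] mid 2.3 e [-40.4 -38.8  40.9  41.3] z [0.1827 0.1855 0.1897]
wrist board 107 n [0.4 0.5 2.1 3.5 5.1] mid 2.7 e [35.2 35.2 51.3 51.4] z [0.1021 0.1388 0.1619]
wrist sock 3859 n [-15.8 -14.9  -0.   18.9  19.8] mid 2.0 e [-36.6 -33.9  69.4  70.1] z [0.0685 0.0702 0.0717]
wrist gold 255 n [-41.6 -39.    3.9  44.5  58.7] mid 6.7 e [-13.8 -13.   51.1  51.2] z [0.1091 0.232  0.2516]
   bar [(np.int64(-40), np.float64(2.1)), (np.int64(-30), np.float64(2.3)), (np.int64(-20), np.float64(2.3)), (np.int64(-10), np.float64(2.2)), (np.int64(0), np.float64(2.3)), (np.int64(10), np.float64(2.1)), (np.int64(20), np.float64(2.3)), (np.int64(30), np.float64(2.1)), (np.int64(40), np.float64(2.1))] slope [-1.2000e-03  2.1962e+00]
   sock [(np.int64(-40), np.float64(2.2)), (np.int64(-30), np.float64(2.2)), (np.int64(-20), np.float64(1.8)), (np.int64(-10), np.float64(1.8)), (np.int64(0), np.float64(2.2)), (np.int64(10), np.float64(2.1)), (np.int64(20), np.float64(1.8)), (np.int64(30), np.float64(2.0)), (np.int64(40), np.float64(2.0)), (np.int64(50), np.float64(1.8)), (np.int64(60), np.float64(2.1)), (np.int64(70), np.float64(2.2))] slope [0.     2.0043]
tilt [-0.00580682  0.18559064] [-0.00772627  0.18557977]
side bartop 23 n [-4.4 -4.  -1.4  2.7  5. ] mid 0.0 e [ 2.9  5.9 43.3 43.8] z [0.182  0.1882 0.1901]
side board 93 n [-2.4 -1.7 -0.4  0.7  1.6] mid -0.5 e [-44.4 -42.8  51.2  52.5] z [0.1036 0.1397 0.162 ]
side sock 206 n [-17.6 -17.2  -2.3  16.9  19.2] mid 0.7 e [-79.9 -73.1  71.5  72.8] z [0.0653 0.0726 0.0747]
side gold 17 n [-52.2 -42.3  -1.8  11.6  48.5] mid -5.2 e [-32.2 -31.7  32.1  32.3] z [0.0998 0.1231 0.4621]
   bar [] slope 0
   sock [(np.int64(60), np.float64(-1.8)), (np.int64(70), np.float64(0.2))] slope [  0.2001 -13.8155]
```

Emit:
{"method": "play_rows", "body": {
  "commands": [0,0,0.05,0,0,0,0,0,0.15,0,0,0,0,0,0.25,0,0,0,0,0,0.31,0,0,0,0,0,0.31,0,0,0,0,0,0.31,0,0,0,0,0,0.31,0,0,0,0,0,0.31,0,0,0]
}}

```text
time_s: 10.3
position: [0.5255, -0.2658, 0.145]
ee_rot: [2.508, 1.891, 0.0]
force: [-0.4, 0.0, -1.6]
grip_width: 0.0088
grip_force: 58.5
```

Run:
```python
from fit import *
st=telemetry.get_state(); print(st["position"],abs(np.array(st["qd"])).max(),st["grip_force"])
s=snap("wrist"); run(s["img"],cloud(s),"wrist"); s2=snap("side"); 
cv2.imwrite("pics/g.png",np.hstack([cv2.resize(cv2.cvtColor(i,cv2.COLOR_RGB2BGR),(400,300)) for i in (s["img"],s2["img"][100:220,200:360])]))
```

```text
[ 0.52548891 -0.26581593  0.1450267 ] 0.0010091282240054789 58.492528796195984
wrist bartop 3653 n [-2.7 -2.2  2.   6.4  6.8] mid 2.1 e [-40.5 -38.6  41.   41.3] z [0.17   0.1731 0.177 ]
wrist board 112 n [0.3 0.5 2.  3.4 5. ] mid 2.7 e [35.  35.2 51.4 51.4] z [0.0852 0.1253 0.1496]
wrist sock 4153 n [-15.8 -14.9   0.6  18.8  19.7] mid 2.0 e [-30.7 -27.9  69.8  70.5] z [0.0684 0.0702 0.0716]
wrist gold 218 n [-52.5 -38.4   5.5  41.   55.5] mid 1.4 e [-13.4 -11.7  39.1  51.3] z [0.1094 0.2227 0.2386]
   bar [(np.int64(-40), np.float64(2.0)), (np.int64(-30), np.float64(2.0)), (np.int64(-20), np.float64(2.2)), (np.int64(-10), np.float64(2.1)), (np.int64(0), np.float64(2.2)), (np.int64(10), np.float64(2.0)), (np.int64(20), np.float64(2.2)), (np.int64(30), np.float64(2.0)), (np.int64(40), np.float64(2.0))] slope [-0.      2.0684]
   sock [(np.int64(-30), np.float64(2.0)), (np.int64(-20), np.float64(1.8)), (np.int64(-10), np.float64(2.0)), (np.int64(0), np.float64(2.0)), (np.int64(10), np.float64(2.0)), (np.int64(20), np.float64(2.0)), (np.int64(30), np.float64(2.0)), (np.int64(40), np.float64(2.0)), (np.int64(50), np.float64(2.0)), (np.int64(60), np.float64(2.1)), (np.int64(70), np.float64(1.7))] slope [-4.0000e-04  1.9733e+00]
```

View pics/g.png

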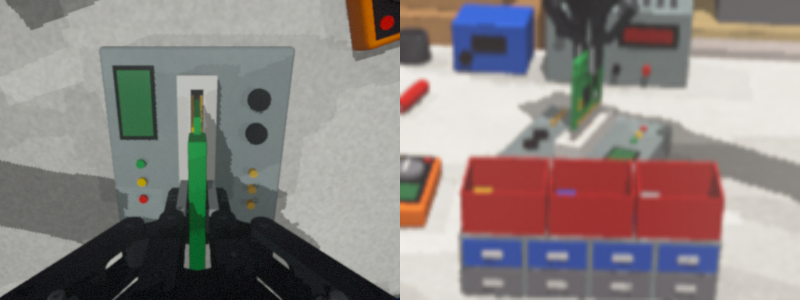

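The card hangs in line over the mouth (left crop, (197,105)). Its lower edge is about 11 mm above the socket and it is within 0.2 mm across and 1 mm along, upright and still.

```bash
python3 -c "
from station import ticket; print(ticket.hand_in())"
```

```text
the job is handed in; nothing more can be done
None
```

I handed the job in with the green card held upright and still in the gripper over the tester's socket. By the wrist camera its gold edge is about 11 mm above the mouth, and the card is within about 0.2 mm across and 1 mm along. The hand-in returned no verdict, and I saw no contact with anything on the way.

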